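# Seat the doming stake in the bench socket

### The job

Take the brass-domed forming stake out of the wooden rack and seat its round shank in the hole of the grey iron socket: the hole's exact spot has to be felt for with the end of the shank; then press the stake straight down until it is fully home and upright, its square shoulder resting on the iron, and let go. Leave the two other stakes, the tin and the hammer where they are.

Things in the scene. Friction and masses are not known exactly. Their poses are not given: they have to be found in the camera images.
- dome_stake: Steel forming stake, 107 mm tall, 0.36 to 0.57 kg. From its foot up: square-cut round shank, 24 mm diameter, 55 mm long; flat shoulder; square body 34 x 34 mm, 40 mm high, sides facing the stake's x and y; brass dome 12 mm. Origin: centre of the shank's foot, z up. Starts upright in any of the rack's three pockets, turned up to 15 degrees against the rack
- dome_stake_tip (a point): centre of the foot of the dome stake's shank (the same point as the stake's origin)
- flat_stake: a stake of the same shank and body, with a flat red disc on top instead of the dome; standing in another pocket of the rack; leave it alone
- ridge_stake: a stake of the same shank and body, with a blue ridge on top instead of the dome; standing in another pocket of the rack; leave it alone
- rack: brown wooden rack, fixed to the bench, 70 (x) x 250 (y) x 30 mm high, with three square pockets 28 x 28 mm and 22 mm deep in a row along its y axis at -80, 0 and +80 mm. Origin at the centre of its underside, on the bench. A stake in it stands on the pocket floor, 8 mm above the bench
- foot: light wooden foot plate, fixed to the bench, 150 (x) x 130 (y) x 15 mm, origin at the centre of its underside. On it is screwed the grey iron socket block, 90 x 90 x 70 mm high, sides parallel to the foot's. Fully home, the stake's shoulder rests on the block's top and the foot of its shank is 30 mm above the bench
- socket_face (a point): point straight above the foot plate's centre at the level of the socket block's flat top, 85 mm above the bench; axes as the foot's. NOT the hole: the block was screwed on by eye, so the hole's centre lies up to 5 mm off this point along x and up to 5 mm along y, which is not measured
- hole_floor (a point): point straight below socket_face, 62 mm down, at the level of the hole's floor. The one blind hole in the middle of the block's top is vertical, 26.6 mm in diameter, sharp-edged (no chamfer). Its first 30 mm are free; then a friction plug must be pushed down ahead of the shank for the last 25 mm with about 14 N (part of it the stake's weight). It does not spring back
- tin: a closed tin, 72 mm in diameter and 85 mm tall, standing loose on the bench; origin at the centre of its underside; leave it alone
- hammer: a hammer 240 mm long lying loose on the bench, origin near its middle underneath, handle to its -x; leave it alone
Things that resemble listed ones, but are neither listed nor needed, are in the scene too. What is shaped like the dome_stake but green is not meant.

How it is judged (in metres and radians):
On the way, in this order (a step that is already met when the one before it is completed fails the run):
1. the domed stake is lifted out of the rack, its foot clear above the rack's top (z of dome_stake_tip in the frame of rack above 0.04 m), for 0.1 s.
2. its shank has entered the socket's hole upright, at least 8 mm deep (z of dome_stake_tip in the frame of foot below 0.077 m and horizontal distance between dome_stake_tip and foot below 0.012 m and angle between dome_stake's own z axis and vertical below 0.15 rad), for 0.1 s.
At the end, for the whole second after the job is handed in: The domed stake stands upright (within 0.06 rad) and at rest in the socket's hole, its shoulder within 3 mm of the block's top and its foot within 12 mm of the foot plate's centre sideways; the other stakes moved less than 20 mm, the tin and hammer less than 30 mm (z of dome_stake_tip in the frame of foot below 0.033 m and horizontal distance between dome_stake_tip and foot below 0.012 m and angle between dome_stake's own z axis and vertical below 0.06 rad and linear speed of dome_stake below 0.02 m/s and distance of each of flat_stake, ridge_stake from where it was at the start of the episode below 0.02 m and distance of each of tin, hammer from where it was at the start of the episode below 0.03 m); the robot touches nothing.
It fails at once if another stake is pulled out of the rack or knocked over (distance of any of flat_stake, ridge_stake from where it was at the start of the episode above 0.03 m or angle between any of flat_stake, ridge_stake's own z axis and vertical above 0.4 rad).
It fails at once if the tin or the hammer is pushed away (distance of any of tin, hammer from where it was at the start of the episode above 0.05 m or angle between tin's own z axis and vertical above 0.5 rad).
It also fails if it takes over 72 s, if anything falls off the work surface, if the arm or the gripper's body presses on something with over 40 N, if the wrist force passes 120 N, or if a joint passes its speed limit or range.

### The arm

A 6-joint arm with a two-finger parallel gripper is mounted at the origin on the work surface. World frame = base frame: x ahead of the robot, y to its left, z up, the work surface at z = 0. Lengths are in mm, angles in rad, forces in N, time in s.
With the tool pointing down it reaches from about 275 to 750 mm from the base axis. Payload 10.2 kg.
Tool frame: the origin (TCP) lies midway between the tips of the shut fingers; the grasp point (between the pads) lies 19 mm behind it; z points along the fingers, y is the line along which they close (so a half turn about z gives the same grasp; the last joint's range is limited). The gripper opens to 85 mm and grips with 20 to 120 N. Pads are 22 mm wide; open, the fingers measure 114 mm over their backs; the gripper's body (76 mm by 85 mm) begins 54 mm behind the grasp point. The pads swing forward as they close: fully open they stand 13 mm farther back than shut.
Start: joints at [1.064, 0.313, 1.498, -0, 1.331, -0.223], TCP at [147.016, 504.002, 231.294] pointing down, gripper open.
Joint ranges: [-2.94, 2.94], [-0.97, 2.17], [0.19, 2.56], [-1.23, 4.37], [0.02, 3.11], [-2.88, 2.88]. Speed limits (rad/s): [2.39, 2.39, 3.01, 3.14, 3.14, 3.14].

### API

Orientations are given as a unit quaternion [w, x, y, z].
In Python, from rig import ctrl gives the robot as it stands.
- The arm moves only by the tool send_rows, never from a script. Its argument "targets" is a list of rows, each an object with "offset": the shift along the world's x, y, z in cm, a list of three; "spin": the turn about the world's z in rad. A call has 1 to 8 rows; each row is the pose to reach, as a shift and turn from the pose commanded when the call began; what a row does not reach only later rows make up. A row lasts 1/12 s, in which the tool goes at most 41.7 mm and 7.16 degrees, less where a joint would pass 70% of its speed; a pose out of reach is approached as far as the arm can. A call with a gripper value outside its range is refused whole. "grip" is the opening, from 0 (shut) to 1 (fully open), set as the call begins (left out, the last holds). The fingers move at their own pace and stop on an object; "squeeze" is the grip in N (left out, the last holds). Time passes only in rows, so rows that repeat a pose let the fingers close. It gives the time, the measured TCP pose, the force, the opening and the grip force at its end, in the units of the state.
- ctrl.sense(): the state, without advancing time (a new reading comes with each control period).
- ctrl.capture(name): name is "scene" or "top"; returns (picture, depth): 480x640x3 uint8, red, green, blue; 480x640 float32, mm along the optical axis (not along the pixel's ray), 0 where there is no reading.
- ctrl.calibration(name): a dict with "fx", "fy", "cx", "cy" (pixels), "view" (4x4, takes a point from world to camera coordinates). Camera axes: x right, y down, z forward; pixel columns grow to the right and rows downward; lengths in mm; the calibration is good to about 2 mm. A picture is of the moment at which its call begins. calibration takes no time and is no camera call.
- ctrl.finish_job(): hands the job in; it is judged then, once.
Trained networks look in the newest picture that a camera, given by its name, has taken for a name from the list of things; names that differ only in an ending like _2 or _b are one class to them, and where a whole thing is asked for, a point or a joint stands for the part that bears it (a point fixed in the world has none). Each returns a list of dicts, best first, with "conf" (0 to 1); they miss things now and then, are a little off and sometimes report something else, mostly with a low value. They report only what shows in the picture. A call takes as long as a camera call. They do not tell look-alikes from the thing itself.
- ctrl.search_frame(camera, query): "box" ([left, top, right, bottom] in pixels, round what is visible of it).
- ctrl.place_of(camera, query): "uv" ([column, row] in pixels: a listed point, or the origin of a listed thing).
The state is a dict: "time_s": time; "joints": joint angles; "dq": joint speeds; "tau": joint torques, N m; "eef_pos": TCP position; "ee_rot": TCP orientation; "force": force on the tool from outside, world axes, zero at the start; "wrist_torque": the same for the moment, N m; "grip_width": opening from 0.0 (shut) to 1.0 (fully open); "grip_force": force on a finger pad.
Only numpy, scipy, OpenCV 4.12 (cv2) and the standard library are available. Lean on these libraries where they do the work, as an engineer would, in place of code of your own. Each camera call takes 0.05 s, during which the arm holds its last target. There are 200 camera calls.

## Working session

There is one attempt and no reset: what is moved stays moved. The work goes in short steps, Python scripts to look and compute and a tool call to move; the robot and the scene stay as the last step left them, time stands still between calls to the robot, and variables do not carry over. Pictures are saved under pics/ and viewed, at most 10 in all, crops included, and the job is handed in when it is done.

Besides the shell and the picture viewer there is one more tool, called as name(argument=value, ...), one argument or row to a line, values as JSON. send_rows: Moves the arm, as the interface text tells. Its arguments: {"type":"object","properties":{"targets":{"type":"array"},"grip":{"type":"number"},"squeeze":{"type":"number"}},"required":["targets"]}

```bash
mkdir -p pics; ls
cat > h.py <<'E'
import numpy as np, cv2
from rig import ctrl
def world(cam,u,v,d):
    c=ctrl.calibration(cam); p=np.array([(u-c['cx'])/c['fx']*d,(v-c['cy'])/c['fy']*d,d,1.])
    return (np.linalg.inv(np.array(c['view']))@p)[...,:3]
def ray_z(cam,u,v,z):
    a=world(cam,u,v,1.);b=world(cam,u,v,1000.); return a+(b-a)*(z-a[2])/(b[2]-a[2])
def cloud(cam,dep):
    c=ctrl.calibration(cam); v,u=np.mgrid[:480,:640]
    P=np.stack([(u-c['cx'])/c['fx']*dep,(v-c['cy'])/c['fy']*dep,dep,np.ones_like(dep)],-1)
    return (P@np.linalg.inv(np.array(c['view'])).T)[...,:3]
E
python3 - <<'E'
from h import *
for n in('top','scene'):
    im,d=ctrl.capture(n); np.savez(f'{n}.npz',im=im,d=d); cv2.imwrite(f'pics/{n}1.png',im[...,::-1])
    for q in('dome_stake','rack','foot','socket_face','flat_stake','ridge_stake'):
        print(n,q,[(np.round(r['uv']).tolist(),round(r['conf'],2)) for r in ctrl.place_of(n,q)])
    print(np.round(np.linalg.inv(np.array(ctrl.calibration(n)['view'])),2).tolist())
print(ctrl.sense())
E
```

```text
pics
top dome_stake [([288.0, 266.0], 0.57), ([335.0, 266.0], 0.55)]
top rack [([253.0, 264.0], 0.89)]
top foot [([267.0, 182.0], 0.42)]
top socket_face []
top flat_stake [([213.0, 261.0], 0.61)]
top ridge_stake [([248.0, 262.0], 0.9)]
[[-0.01, -1.0, 0.05, 587.45], [-1.0, 0.01, 0.02, 32.1], [-0.02, -0.05, -1.0, 997.73], [0.0, 0.0, 0.0, 1.0]]
scene dome_stake [([375.0, 273.0], 0.93), ([335.0, 238.0], 0.81), ([312.0, 276.0], 0.68)]
scene rack [([401.0, 296.0], 0.86)]
scene foot [([300.0, 179.0], 0.78)]
scene socket_face []
scene flat_stake [([435.0, 320.0], 0.83)]
scene ridge_stake [([403.0, 297.0], 0.73), ([372.0, 271.0], 0.51)]
[[-0.69, 0.6, -0.39, 985.32], [0.72, 0.58, -0.38, 374.74], [-0.0, -0.55, -0.84, 824.52], [0.0, 0.0, 0.0, 1.0]]
{'time_s': 0.7, 'joints': array([ 1.06359221e+00,  3.12846586e-01,  1.49769175e+00,  2.04016574e-05,
        1.33102688e+00, -2.23377920e-01]), 'dq': array([ 2.02991411e-04,  5.24819048e-04, -9.10291087e-05,  5.45801856e-04,
       -7.62089843e-05,  3.81791459e-04]), 'tau': array([ 1.08701148e-03, -4.12115014e+01, -2.59869146e+01, -1.41341984e-04,
        5.91740099e-04, -5.84272470e-05]), 'eef_pos': array([147.0126561 , 503.99822166, 231.32463128]), 'ee_rot': array([-4.35489681e-06,  1.41439636e-01,  9.89946882e-01,  1.63525723e-05]), 'force': array([-0.24144971,  0.14628301,  0.61884037]), 'wrist_torque': array([-0.01747476,  0.00732869, -0.03334936]), 'grip_force': 0.0, 'grip_width': 1.0029709923350718}
```

View pics/top1.png

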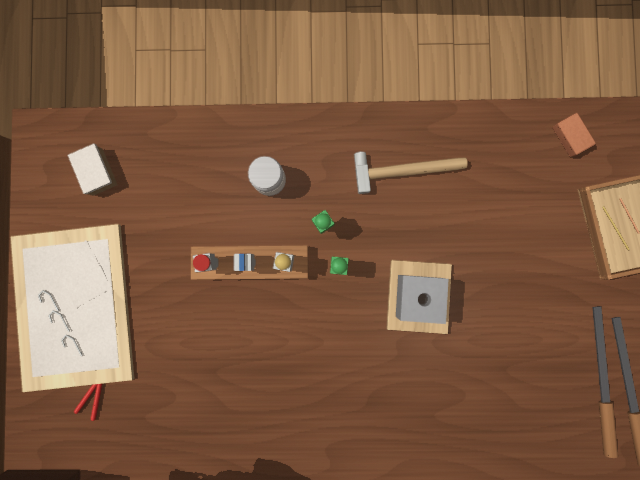

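View pics/scene1.png

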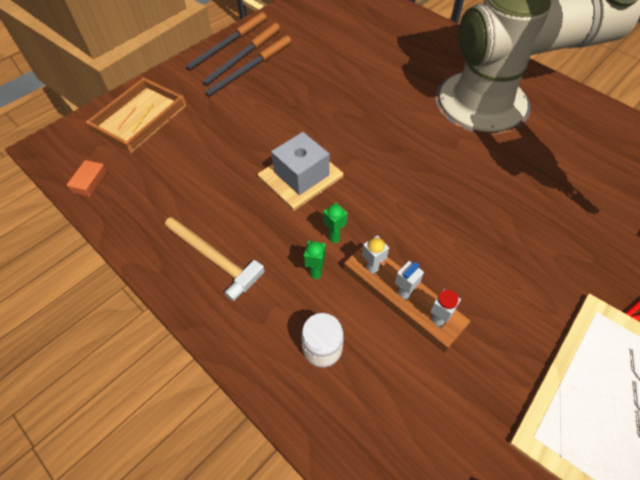

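The top view shows the brass dome at (283,262) in the rack's right pocket. Look-alikes are the green domes at (340,266) and (322,221); ridge and flat are at (243,262) and (203,262). The socket hole is at about (424,299). I choose the brass one.

Run:
```python
from h import *
out=[]
for n in('top','scene'):
    f=np.load(n+'.npz'); im,d=f['im'],f['d']; P=cloud(n,d)
    hsv=cv2.cvtColor(im,cv2.COLOR_RGB2HSV)
    # stake region
    g=P
    u0,v0=(283,262) if n=='top' else (376,246)
    c0=P[v0,u0]; print(n,'dome',c0)
    m=(np.hypot(P[...,0]-c0[0],P[...,1]-c0[1])<32)&(P[...,2]>95)&(P[...,2]<125)
    r=cv2.minAreaRect(P[m][:,:2].astype(np.float32)); print('body>95',m.sum(),np.round(r[0],1),np.round(r[1],1),round(r[2],1),'zmax',P[m][:,2].max())
    br=m&(hsv[...,0]>15)&(hsv[...,0]<32)&(hsv[...,1]>90); print('brass',br.sum(),np.round(np.median(P[br],0),1), np.round((P[br].max(0)+P[br].min(0))/2,1))
    # block top
    u0,v0=(410,299) if n=='top' else (300,140)
    m=(np.abs(P[...,2]-85)<5); 
    k=np.hypot(*(np.moveaxis(P[...,:2],-1,0)-P[v0,u0,:2,None,None]))<100
    m&=k; r=cv2.minAreaRect(P[m][:,:2].astype(np.float32)); print('block',m.sum(),np.round(r[0],1),np.round(r[1],1),round(r[2],1),np.median(P[m][:,2]))
    ft=k&(np.abs(P[...,2]-15)<4); r=cv2.minAreaRect(P[ft][:,:2].astype(np.float32)); print('foot',ft.sum(),np.round(r[0],1),np.round(r[1],1),round(r[2],1))
    # hole: dark pixels inside block top
    gr=im.astype(int).sum(-1); hb=cv2.fillConvexPoly(np.zeros((480,640),np.uint8),cv2.convexHull(np.argwhere(m)[:,::-1].astype(np.int32)),1)>0
    hb=cv2.erode(hb.astype(np.uint8),np.ones((9,9)))>0
    t=np.median(gr[hb])*.72; hole=hb&(gr<t); ys,xs=np.nonzero(hole)
    if len(xs):
        W=np.array([ray_z(n,x,y,85) for x,y in zip(xs,ys)]); print('hole',len(xs),xs.mean(),ys.mean(),np.round(W.mean(0),1),np.round((W.max(0)+W.min(0))/2,1),np.round(np.ptp(W,axis=0),1))
    # rack
    c=ctrl.calibration(n); print(c['fx'],c['cx'],c['cy'])
    ro=cv2.resize(im[225:300,170:380] if n=='top' else im[190:340,290:480],None,fx=3.6,fy=3.6,interpolation=cv2.INTER_CUBIC); out.append(ro)
    m=np.abs(P[...,2]-30)<4; m&=np.hypot(P[...,0]-c0[0],P[...,1]-c0[1]-80)<150
    m=cv2.morphologyEx(m.astype(np.uint8),cv2.MORPH_OPEN,np.ones((3,3)))>0
    r=cv2.minAreaRect(P[m][:,:2].astype(np.float32)); print('rack',np.round(r[0],1),np.round(r[1],1),round(r[2],1))
w=max(o.shape[1] for o in out); img=np.vstack([np.pad(o,((0,0),(0,w-o.shape[1]),(0,0))) for o in out])
img=cv2.resize(img,None,fx=.7,fy=.7); cv2.imwrite('pics/crop.png',img[...,::-1]); print(img.shape)
```

```text
top dome [593.05349436 123.11246697 113.26192646]
body>95 298 [594.  124.9] [34. 34.] 78.4 zmax 117.71219374371344
brass 190 [594.9 124.9 111.7] [594.1 124.8 110.8]
block 1940 [ 515.5 -155. ] [91.  90.1] 85.6 84.68850076922797
foot 1665 [ 516. -159.] [130.3 149.9] 85.3
hole 133 423.6691729323308 299.1503759398496 [ 515.8 -154.    85. ] [ 516.1 -154.6   85. ] [23.9 23.9  0. ]
453.8821418411837 320.34315536985133 240.35682012496125
rack [594.3 204.8] [249.5  70. ] 89.9
scene dome [599.9090334  129.61011839 114.29451532]
body>95 342 [594.8 125.6] [35.2 35.1] 80.7 zmax 116.99873061353185
brass 202 [597.2 127.3 111.9] [593.8 125.1 109.5]
block 1296 [ 516.8 -154.9] [94.1 92.4] 85.5 85.2471811714484
foot 803 [ 526.1 -146.3] [ 93.7 186.2] 47.4
hole 49 301.1020408163265 151.9591836734694 [ 512.3 -154.6   85. ] [ 513.3 -154.2   85. ] [21.8 21.   0. ]
463.63942947513425 324.6587863938829 238.0326327615888
rack [594.1 204.7] [251.1  72.6] 89.9
(567, 529, 3)
```

View pics/crop.png

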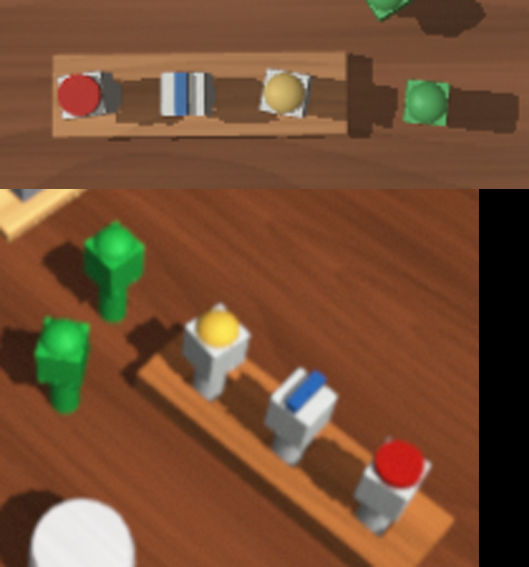

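The crop confirms it: the brass dome is at crop (285,93) on a pale steel body, and the greens are separate. The stake is at (594,125) with its body turned about -10.5°. I am moving over it.

send_rows(
  targets=[
    {"offset":[44.7,-37.9,0],"spin":-1.47},
    {"offset":[44.7,-37.9,0],"spin":-1.47},
    {"offset":[44.7,-37.9,0],"spin":-1.47},
    {"offset":[44.7,-37.9,0],"spin":-1.47},
    {"offset":[44.7,-37.9,0],"spin":-1.47},
    {"offset":[44.7,-37.9,0],"spin":-1.47},
    {"offset":[44.7,-37.9,0],"spin":-1.47},
    {"offset":[44.7,-37.9,0],"spin":-1.47},
  ],
  grip=1,
)

```text
time_s: 1.37
eef_pos: [402.6, 286.8, 231.5]
ee_rot: [0.0, 0.601, 0.799, 0.0]
force: [0.4, 0.9, 0.7]
grip_width: 0.998
grip_force: 0.0
```

send_rows(
  targets=[
    {"offset":[19.1,-16.2,0],"spin":-0.46},
    {"offset":[19.1,-16.2,0],"spin":-0.46},
    {"offset":[19.1,-16.2,0],"spin":-0.46},
    {"offset":[19.1,-16.2,0],"spin":-0.46},
    {"offset":[19.1,-16.2,0],"spin":-0.46},
    {"offset":[19.1,-16.2,0],"spin":-0.46},
    {"offset":[19.1,-16.2,0],"spin":-0.46},
    {"offset":[19.1,-16.2,0],"spin":-0.46},
  ],
)

```text
time_s: 2.03
eef_pos: [593.1, 124.9, 230.3]
ee_rot: [-0.0, 0.766, 0.642, -0.0]
force: [0.1, 0.4, -0.8]
grip_width: 1.001
grip_force: 0.0
```

send_rows(
  targets=[
    {"offset":[0.1,0,-4]},
    {"offset":[0.1,0,-8]},
    {"offset":[0.1,0,-11]},
    {"offset":[0.1,0,-13]},
    {"offset":[0.1,0,-15]},
    {"offset":[0.1,0,-16.5]},
    {"offset":[0.1,0,-16.5]},
    {"offset":[0.1,0,-16.5]},
  ],
)

```text
invalid input
```

send_rows(
  targets=[
    {"offset":[0,0,0]},
    {"offset":[0,0,0]},
    {"offset":[0,0,0]},
    {"offset":[0,0,0]},
    {"offset":[0,0,0]},
    {"offset":[0,0,0]},
    {"offset":[0,0,0]},
    {"offset":[0,0,0]},
  ],
  grip=0,
  squeeze=90,
)

```text
invalid input
```

Spin is needed in each row.

send_rows(
  targets=[
    {"offset":[0.1,0,-4],"spin":0},
    {"offset":[0.1,0,-8],"spin":0},
    {"offset":[0.1,0,-11],"spin":0},
    {"offset":[0.1,0,-13],"spin":0},
    {"offset":[0.1,0,-15],"spin":0},
    {"offset":[0.1,0,-16.5],"spin":0},
    {"offset":[0.1,0,-16.5],"spin":0},
    {"offset":[0.1,0,-16.5],"spin":0},
  ],
)

```text
time_s: 2.7
eef_pos: [592.7, 127.3, 66.6]
ee_rot: [-0.0, 0.765, 0.644, -0.0]
force: [0.6, -0.7, 0.8]
grip_width: 1.003
grip_force: 0.0
```

send_rows(
  targets=[
    {"offset":[0,0,0],"spin":0},
    {"offset":[0,0,0],"spin":0},
    {"offset":[0,0,0],"spin":0},
    {"offset":[0,0,0],"spin":0},
    {"offset":[0,0,0],"spin":0},
    {"offset":[0,0,0],"spin":0},
    {"offset":[0,0,0],"spin":0},
    {"offset":[0,0,0],"spin":0},
  ],
  grip=0,
  squeeze=90,
)

```text
time_s: 3.37
eef_pos: [593.6, 126.5, 67.2]
ee_rot: [0.0, 0.766, 0.643, 0.001]
force: [-2.0, -0.5, 6.0]
grip_width: 0.391
grip_force: 90.3
```

send_rows(
  targets=[
    {"offset":[0,0,1],"spin":0},
    {"offset":[0,0,3],"spin":0},
    {"offset":[0,0,5],"spin":0},
    {"offset":[0,0,7],"spin":0},
    {"offset":[0,0,9],"spin":0},
    {"offset":[0,0,10],"spin":0},
    {"offset":[0,0,11],"spin":0},
    {"offset":[0,0,11],"spin":0},
  ],
)

```text
time_s: 4.03
eef_pos: [593.7, 126.4, 177.8]
ee_rot: [0.001, 0.766, 0.643, 0.001]
force: [-1.0, -0.1, -2.5]
grip_width: 0.385
grip_force: 90.1
```

Run:
```python
from h import *
s=ctrl.sense(); print(s['eef_pos'],s['force'],s['wrist_torque'],s['grip_width'])
out=[]
for n,z in (('top',None),('scene',None)):
    im,d=ctrl.capture(n); P=cloud(n,d); e=s['eef_pos']
    m=(np.hypot(P[...,0]-594,P[...,1]-125)<70)&(P[...,2]>105)
    ys,xs=np.nonzero(m); cx,cy=int(xs.mean()),int(ys.mean()); 
    out.append(cv2.resize(im[max(cy-70,0):cy+70,cx-70:cx+70],(390,390),interpolation=cv2.INTER_CUBIC))
cv2.imwrite('pics/held.png',np.hstack(out)[...,::-1])
```

```text
[593.67275569 126.44432059 177.77876731] [-0.97602926 -0.10990944 -2.45562035] [-0.00432111 -0.04432375  0.00920351] 0.3853855839826771
```

View pics/held.png

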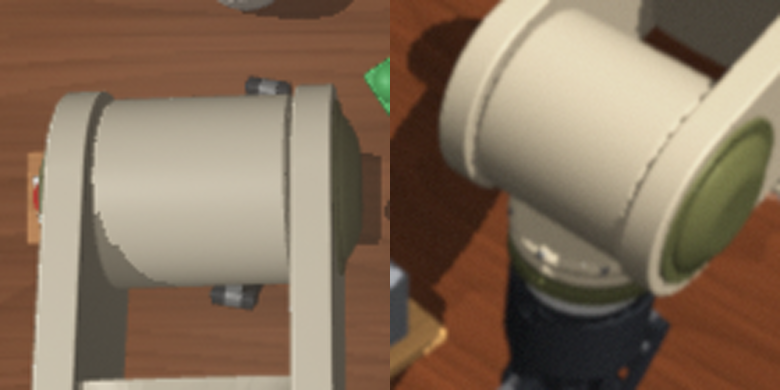

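The view is mostly hidden by the wrist; the grip width (33 mm) and the weight show that the stake is held. I am carrying it over the socket, higher, to clear the green stake.

send_rows(
  targets=[
    {"offset":[0,0,4],"spin":0},
    {"offset":[-1,-3.5,4],"spin":0},
    {"offset":[-2,-7,4],"spin":0},
    {"offset":[-3,-11,4],"spin":0},
    {"offset":[-4,-15,4],"spin":0},
    {"offset":[-5,-19,4],"spin":0},
    {"offset":[-6,-22,4],"spin":0},
    {"offset":[-7,-25,4],"spin":0},
  ],
)

```text
time_s: 4.8
eef_pos: [522.0, -125.2, 215.0]
ee_rot: [-0.001, 0.766, 0.643, -0.001]
force: [0.2, 0.2, -3.9]
grip_width: 0.385
grip_force: 91.2
```

send_rows(
  targets=[
    {"offset":[-0.9,-3,0],"spin":0},
    {"offset":[-0.9,-3,-2],"spin":0},
    {"offset":[-0.9,-3,-4],"spin":0},
    {"offset":[-0.9,-3,-5],"spin":0},
    {"offset":[-0.9,-3,-5],"spin":0},
    {"offset":[-0.9,-3,-5],"spin":0},
  ],
)

```text
time_s: 5.3
eef_pos: [514.2, -153.3, 166.0]
ee_rot: [-0.001, 0.765, 0.644, -0.0]
force: [0.2, 1.1, -3.3]
grip_width: 0.386
grip_force: 91.0
```

Run:
```python
from h import *
out=[]
for n in ('top','scene'):
    im,d=ctrl.capture(n); 
    y,x=(299,424) if n=='top' else (150,300)
    out.append(cv2.resize(im[y-70:y+70,x-70:x+70],(390,390),interpolation=cv2.INTER_CUBIC))
    np.savez(n+'2.npz',im=im,d=d)
s=ctrl.sense(); print(s['eef_pos'],s['force'],s['wrist_torque'],s['grip_width'])
cv2.imwrite('pics/over.png',np.hstack(out)[...,::-1])
```

```text
[ 514.78748706 -153.46099335  167.17440617] [ 0.54164994  0.48056463 -3.07350844] [0.01792363 0.03756967 0.02497295] 0.38614981906749635
```

View pics/over.png

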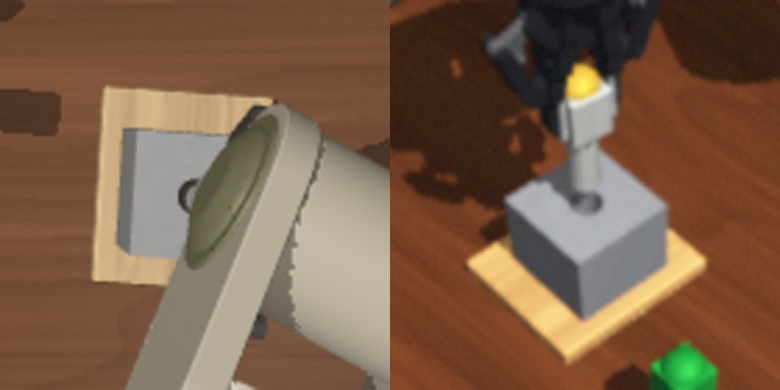

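Right panel: the stake hangs upright in the gripper, with its foot at about (584,195) just above the hole at (586,203), well aligned. I am descending gently to feel.

send_rows(
  targets=[
    {"offset":[0,0,-1],"spin":0},
    {"offset":[0,0,-1.8],"spin":0},
    {"offset":[0,0,-2.1],"spin":0},
    {"offset":[0,0,-2.3],"spin":0},
    {"offset":[0,0,-2.4],"spin":0},
    {"offset":[0,0,-2.5],"spin":0},
    {"offset":[0,0,-2.6],"spin":0},
    {"offset":[0,0,-2.6],"spin":0},
  ],
)

```text
time_s: 6.07
eef_pos: [514.3, -153.6, 140.3]
ee_rot: [0.0, 0.766, 0.643, 0.0]
force: [-0.7, 0.4, -2.7]
grip_width: 0.388
grip_force: 91.0
```

send_rows(
  targets=[
    {"offset":[0,0,-0.1],"spin":0},
    {"offset":[0,0,-0.2],"spin":0},
    {"offset":[0,0,-0.3],"spin":0},
    {"offset":[0,0,-0.4],"spin":0},
    {"offset":[0,0,-0.5],"spin":0},
    {"offset":[0,0,-0.5],"spin":0},
  ],
)

```text
time_s: 6.57
eef_pos: [514.2, -153.5, 135.0]
ee_rot: [-0.0, 0.766, 0.643, -0.0]
force: [0.1, -0.4, -2.8]
grip_width: 0.384
grip_force: 91.0
```

No contact at foot height of about 76 mm, so it is entering the hole. I continue.

send_rows(
  targets=[
    {"offset":[0,0,-0.2],"spin":0},
    {"offset":[0,0,-0.4],"spin":0},
    {"offset":[0,0,-0.6],"spin":0},
    {"offset":[0,0,-0.8],"spin":0},
    {"offset":[0,0,-1.0],"spin":0},
    {"offset":[0,0,-1.2],"spin":0},
    {"offset":[0,0,-1.4],"spin":0},
    {"offset":[0,0,-1.4],"spin":0},
  ],
)

```text
time_s: 7.23
eef_pos: [514.1, -153.5, 120.8]
ee_rot: [-0.0, 0.766, 0.643, -0.0]
force: [-0.1, 0.3, -3.2]
grip_width: 0.383
grip_force: 91.0
```

send_rows(
  targets=[
    {"offset":[0,0,-0.3],"spin":0},
    {"offset":[0,0,-0.6],"spin":0},
    {"offset":[0,0,-0.8],"spin":0},
    {"offset":[0,0,-1.0],"spin":0},
    {"offset":[0,0,-1.2],"spin":0},
    {"offset":[0,0,-1.4],"spin":0},
    {"offset":[0,0,-1.6],"spin":0},
    {"offset":[0,0,-1.6],"spin":0},
  ],
  squeeze=120,
)

```text
time_s: 7.9
eef_pos: [514.4, -153.7, 106.2]
ee_rot: [0.0, 0.766, 0.643, 0.0]
force: [-2.8, 1.7, 6.5]
grip_width: 0.384
grip_force: 121.5
```

The plug is being pushed. I keep pressing in small steps.

send_rows(
  targets=[
    {"offset":[0,0,-0.2],"spin":0},
    {"offset":[0,0,-0.4],"spin":0},
    {"offset":[0,0,-0.6],"spin":0},
    {"offset":[0,0,-0.8],"spin":0},
    {"offset":[0,0,-1.0],"spin":0},
    {"offset":[0,0,-1.2],"spin":0},
    {"offset":[0,0,-1.3],"spin":0},
    {"offset":[0,0,-1.3],"spin":0},
  ],
)

```text
time_s: 8.57
eef_pos: [514.4, -153.7, 93.3]
ee_rot: [0.0, 0.766, 0.643, 0.0]
force: [-2.6, 1.4, 7.4]
grip_width: 0.382
grip_force: 121.6
```

send_rows(
  targets=[
    {"offset":[0,0,-0.1],"spin":0},
    {"offset":[0,0,-0.2],"spin":0},
    {"offset":[0,0,-0.2],"spin":0},
  ],
)

```text
time_s: 8.82
eef_pos: [514.4, -153.7, 91.4]
ee_rot: [0.0, 0.765, 0.643, 0.0]
force: [-3.1, 0.8, 9.2]
grip_width: 0.38
grip_force: 121.6
```

send_rows(
  targets=[
    {"offset":[0,0,-0.1],"spin":0},
    {"offset":[0,0,-0.2],"spin":0},
    {"offset":[0,0,-0.2],"spin":0},
  ],
)

```text
time_s: 9.07
eef_pos: [514.4, -153.7, 89.4]
ee_rot: [0.0, 0.765, 0.643, 0.0]
force: [-3.8, 1.5, 8.5]
grip_width: 0.379
grip_force: 121.6
```

send_rows(
  targets=[
    {"offset":[0,0,-0.1],"spin":0},
    {"offset":[0,0,-0.15],"spin":0},
    {"offset":[0,0,-0.15],"spin":0},
  ],
)

```text
time_s: 9.32
eef_pos: [514.5, -153.7, 89.2]
ee_rot: [0.001, 0.765, 0.644, 0.0]
force: [-8.2, 3.3, 21.4]
grip_width: 0.38
grip_force: 123.3
```

Hard stop at TCP 89 with the force jumping, where the shoulder should land. I release, rise and check.

send_rows(
  targets=[
    {"offset":[0,0,0.1],"spin":0},
    {"offset":[0,0,0.1],"spin":0},
    {"offset":[0,0,0.1],"spin":0},
    {"offset":[0,0,0.1],"spin":0},
    {"offset":[0,0,0.1],"spin":0},
    {"offset":[0,0,0.1],"spin":0},
    {"offset":[0,0,0.1],"spin":0},
    {"offset":[0,0,0.1],"spin":0},
  ],
  grip=1,
)

```text
time_s: 9.98
eef_pos: [514.3, -153.6, 87.7]
ee_rot: [-0.0, 0.766, 0.643, -0.0]
force: [-0.3, 0.7, 0.1]
grip_width: 1.0
grip_force: 0.0
```

send_rows(
  targets=[
    {"offset":[0,0,2],"spin":0},
    {"offset":[0,0,5],"spin":0},
    {"offset":[0,0,8],"spin":0},
    {"offset":[0,0,12],"spin":0},
    {"offset":[-4,0,15],"spin":0},
    {"offset":[-8,0,16],"spin":0},
    {"offset":[-12,0,16],"spin":0},
    {"offset":[-12,0,16],"spin":0},
  ],
)

```text
time_s: 10.65
eef_pos: [390.3, -152.7, 248.4]
ee_rot: [0.0, 0.766, 0.643, -0.0]
force: [-0.3, 0.5, -0.2]
grip_width: 1.003
grip_force: 0.0
```

Run:
```python
from h import *
out=[]
for n in ('top','scene'):
    im,d=ctrl.capture(n); P=cloud(n,d)
    y,x=(299,424) if n=='top' else (145,300)
    out.append(cv2.resize(im[y-70:y+70,x-70:x+70],(390,390),interpolation=cv2.INTER_CUBIC))
    m=(np.hypot(P[...,0]-515,P[...,1]+154)<32)&(P[...,2]>110)&(P[...,2]<150)
    if m.sum(): 
        r=cv2.minAreaRect(P[m][:,:2].astype(np.float32)); print(n,m.sum(),r,'zmax',np.percentile(P[m][:,2],[50,98,100]))
    q=(np.hypot(P[...,0]-515,P[...,1]+154)>26)&(np.abs(P[...,0]-515)<35)&(np.abs(P[...,1]+154)<35)&(np.abs(P[...,2]-85)<8); print('face z',np.median(P[q][:,2]))
s=ctrl.sense(); print(s['eef_pos'],s['force'],s['grip_width'])
cv2.imwrite('pics/fin.png',np.hstack(out)[...,::-1])
```

```text
top 343 ((515.4024658203125, -154.9378662109375), (34.334861755371094, 33.970619201660156), 79.23954010009766) zmax [130.48174642 137.92064851 140.55724161]
face z 84.75756908299923
scene 298 ((517.0436401367188, -154.13507080078125), (35.46214294433594, 35.23015594482422), 78.93669891357422) zmax [126.92358191 138.03132671 139.69516542]
face z 85.4085721612937
[ 393.50905211 -153.65755918  248.42243925] [0.57591238 0.1798313  0.56358225] 1.0009261071526228
```

View pics/fin.png

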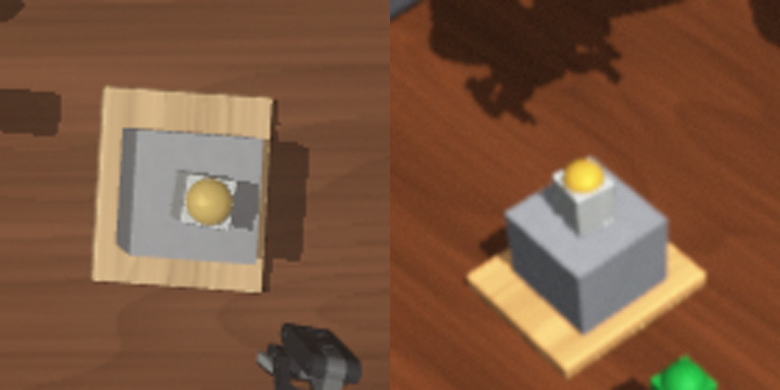

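The picture shows the brass dome at (209,202) left and (584,180) right, with the body sitting on the grey block and upright. The stop at TCP 89.2 matches the grasp offset exactly (67.2-8+30), so it is fully home. I am handing in.

```bash
python3 -c "
from rig import ctrl
print(ctrl.finish_job())"
```

```text
the job is handed in; nothing more can be done
None
```

The brass-domed stake is in the socket, upright with its shoulder on the iron as far as the cameras and the hard stop show. I let it go and handed the job in at about 11 s, but the hand-in returned no verdict.

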